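Brace and open the wax jar at the carving bench

ROBOT

A 6-joint arm with a two-finger parallel gripper is mounted at the origin on the work surface. World frame = base frame: x ahead of the robot, y to its left, z up, the work surface at z = 0. Lengths are in m, angles in rad, forces in N, time in s.
With the tool pointing down it reaches from about 0.3 to 0.775 m from the base axis. Payload 14.6 kg.
Tool frame: the origin (TCP) lies at the centre of the arm's flange, where the gripper is bolted on; the fingertips stand 199 mm ahead of it and the grasp point (between the pads) lies ctrl.tcp_to_grasp ahead of it (ctrl.tcp_to_grasp is the distance from the TCP to the grasp point, in m); z points along the fingers, y is the line along which they close (so a half turn about z gives the same grasp; the last joint's range is limited). The gripper opens to 94 mm and grips with 3 to 60 N. Pads are 16 mm wide; open, the fingers measure 119 mm over their backs; the gripper's body (75 mm by 177 mm) begins 78 mm behind the grasp point.
Start: joints at [-1.361, 0.3, 1.521, -0, 1.321, -0.067], TCP at [0.15, -0.529, 0.405] pointing down, gripper open.
Joint ranges: [-3.03, 3.03], [-0.79, 2.21], [0.23, 2.52], [-1.04, 4.18], [0, 3.07], [-2.55, 2.55]. Speed limits (rad/s): [2.22, 2.22, 2.57, 3.14, 3.14, 3.14].

INTERFACE

Orientations are given as [roll, pitch, yaw] about the fixed x, y, z axes, in that order (R = Rz(yaw) Ry(pitch) Rx(roll)).
In Python, from station import ctrl gives the robot as it stands. The module is installed in compiled form; this text tells all that it offers.
- The arm moves only by the shell command python3 -m jog 'ROWS' [OPENING] [FORCE]. ROWS is JSON, a list of rows, each a list of 6 numbers: the shift along the tool's x, y, z in cm, then the turn, a rotation vector about the tool's x, y, z in rad. In form: [[tx, ty, tz, ax, ay, az], ...]. A call has 1 to 8 rows; each row is the pose to reach, as a shift and turn from the pose commanded when the call began, along the tool's axes at that moment; what a row does not reach only later rows make up. A row lasts 1/10 s, in which the tool goes at most 50 mm and 8.59 degrees, less where a joint would pass 70% of its speed; a pose out of reach is approached as far as the arm can. A call with a gripper value outside its range is refused whole. OPENING is the opening in per cent of the stroke, from 0 (shut) to 100 (fully open), set as the call begins (- or left out, the last holds). The fingers move at their own pace and stop on an object; FORCE is the grip in N (left out, the last holds). Time passes only in rows, so rows that repeat a pose let the fingers close. It gives the time, the measured TCP pose, the force, the opening and the grip force at its end, in the units of the state.
- ctrl.get_obs(): the state, without advancing time (a new reading comes with each control period).
- ctrl.camera(name): name is "side" or "top"; returns a dict with "img" (420x560x3 uint8, blue, green, red), "intrinsics" (3x3 intrinsics, pixels), "k1" (the pictures are not rectified: a ray, as slopes to the right and down, at radius r is drawn at 1 + k1 r^2 times it, then the intrinsics apply), "R" (3x3) and "t" (3): a world point X has camera coordinates R X + t. Camera axes: x right, y down, z forward; pixel columns grow to the right and rows downward; lengths in m; the calibration is good to about 2 mm. A picture is of the moment at which its call begins. There is no depth.
- ctrl.hand_in(): hands the job in; it is judged then, once.
The state is a dict: "time_s": time; "qpos": joint angles; "joint_vel": joint speeds; "tau": joint torques, N m; "ee_pos": TCP position; "eef_rot": TCP orientation; "force": force on the tool from outside, world axes, zero at the start; "moment": the same for the moment, N m; "grip_width": finger opening in m; "grip_force": force on a finger pad.
Only numpy, scipy, OpenCV 4.12 (cv2) and the standard library are available. Lean on these libraries where they do the work, as an engineer would, in place of code of your own. Each camera call takes 0.05 s, during which the arm holds its last target. There are 200 camera calls.

TASK

To open the wax jar, first lower the plywood holding board gently over the two bench dogs (upright wooden pegs) and round the jar until it lies flat on the chipboard slab, and let go of it, so that the jar cannot turn. Then unscrew the tight lid anticlockwise, stop turning once it is free of the threads, and lift it straight off. Finish while holding the lid level just above the jar, clear of its mouth; keep the jar standing in place and leave the other tools and the carved panel alone.

Things in the scene. Friction and masses are not known exactly. Their poses are not given: they have to be found in the camera images.
- slab: Chipboard work slab, 320 x 150 x 18 mm, fixed to the bench. Origin: centre of its underside; x along its length towards the jar, z up. Two dogs stand at x = -98 and +22 mm, y = 0; the jar stands on it near x = +78 mm, y = 0 (within 1.5 mm, 0.03 rad of square). With the holding board home, the board's origin is 18 mm above this one, axes parallel.
- dog0 (a point): Top centre of the dog nearer the robot: round dark wooden peg, diameter 18 mm, standing 26 mm above the slab's top, its upper 5 mm tapered to 11 mm.
- dog1 (a point): Top centre of the second dog, the one between dog0 and the jar; same size.
- board: Loose plywood holding board, 250 x 100 x 18 mm, about 0.3 kg, lying flat on the bench at first. Origin: centre of its underside; x along its length towards the window end, z up. Reddish-brown wooden grip bar on top: 60 (x) x 24 (y) x 32 mm high, centred at x = -25 mm, from 18 to 50 mm above the underside; the centre of mass is about 10 mm from its middle.
- board_grip (a point): Point in the middle of the grip bar, 40 mm above the board's underside (10 mm below the bar's top); the bar is pinched across its 24 mm width, along the board's y.
- board_hole0 (a point): Centre, at the underside, of the round through hole (20.5 mm) that goes over dog0; at x = -98 mm, y = 0 in the board's frame.
- board_hole1 (a point): Centre, at the underside, of the round through hole (20.5 mm) that goes over dog1; at x = +22 mm, y = 0 in the board's frame.
- board_window (a point): Centre, at the underside, of the square through window, 65 x 65 mm; at x = +78 mm, y = 0 in the board's frame.
- jar: Amber glass jar, about 0.45 kg, loose on the slab: square body 58 x 58 x 56 mm, shoulder up to 62 mm, round neck of 41 mm with three short threads. Origin: centre of its underside; axes square to its sides, z up. Unbraced it turns with the lid; in the board's window it turns only about 0.12 rad before its sides bear against the window.
- jar_mouth (a point): Centre of the jar's mouth, on its axis, 81.5 mm above the jar's underside: a black rubber sealing ring, springing up to about 83 mm when the lid is off.
- lid: Brass-coloured lid, 54 mm across, 20 mm high, 40 g. Origin: centre of its skirt's lower edge, 64 mm above the jar's underside when tight (lid top 102 mm above the bench). Turns anticlockwise from above, needs about 0.4 N m, rises 1.8 mm, free after about 56 degrees on the jar: lifts straight off at 60 to 90 degrees, meets the next threads past 95. The skirt clears the mouth after rising 20 mm.
- lid_edge (a point): Point on the outside of the lid's skirt, 27 mm from its axis along the lid's x (parallel to the jar's x when tight), 10 mm above the skirt's lower edge.
- gouge_a: Carving gouge, 230 mm long, 29 mm high, lying on the bench; bystander. Origin: middle of its length at bench level.
- gouge_b: Second carving gouge, 210 mm long; bystander. Origin: middle of its length at bench level.
- mallet: Wooden mallet, 310 mm long, head 85 x 110 x 85 mm; bystander. Origin: under the handle near its middle, at bench level.
- panel: Small carved wooden panel, 100 x 200 x 22 mm, lying flat; bystander. Origin: centre of its underside.
There are look-alikes about, which are no part of the job. Of the things that look like the jar, the middle-sized one is meant.

How it is judged:
On the way, in this order (a step that is already met when the one before it is completed fails the run):
1. the holding board lies flat on the slab, over both dogs and round the jar, released, with the lid still tight (horizontal distance between board_hole0 and dog0 below 0.004 m and horizontal distance between board_hole1 and dog1 below 0.004 m and z of board in the frame of slab below 0.0205 m and angle between board's own z axis and vertical below 0.025 rad and angle between jar's own z axis and vertical below 0.06 rad and z of jar in the frame of slab below 0.021 m and angle between the x axis of jar and the x axis of slab, either way round below 0.3 rad and horizontal distance between jar and board_window below 0.009 m and angle between the x axis of lid and the x axis of jar, either way round below 0.3 rad and contact force between the fingers and board below 0.2 N), for 0.2 s.
2. the lid is being unscrewed: turned more than 40 degrees on the jar, the board still home (horizontal distance between board_hole0 and dog0 below 0.004 m and horizontal distance between board_hole1 and dog1 below 0.004 m and z of board in the frame of slab below 0.0205 m and angle between board's own z axis and vertical below 0.025 rad and angle between jar's own z axis and vertical below 0.06 rad and z of jar in the frame of slab below 0.021 m and angle between the x axis of jar and the x axis of slab, either way round below 0.3 rad and horizontal distance between jar and board_window below 0.009 m and angle between the x axis of lid and the x axis of jar, either way round above 0.7 rad and z of lid in the frame of jar below 0.074 m), for 0.02 s.
At the end, for the whole second after the job is handed in: Board flat on the slab (2.5 mm), holes within 4 mm of the dogs; jar upright in the window, turned under 0.3 rad; lid held still in the fingers, level within 0.2 rad, within 15 mm of the jar's axis, its skirt's lower edge 2 to 48 mm above the mouth, not touching the jar (horizontal distance between board_hole0 and dog0 below 0.004 m and horizontal distance between board_hole1 and dog1 below 0.004 m and z of board in the frame of slab below 0.0205 m and angle between board's own z axis and vertical below 0.025 rad and angle between jar's own z axis and vertical below 0.06 rad and z of jar in the frame of slab below 0.021 m and angle between the x axis of jar and the x axis of slab, either way round below 0.3 rad and horizontal distance between jar and board_window below 0.009 m and z of lid in the frame of jar between 0.0835 and 0.13 m and horizontal distance between lid and jar_mouth below 0.015 m and angle between lid's own z axis and vertical below 0.2 rad and contact force between the fingers and lid above 1 N and contact force between lid and jar below 0.1 N and linear speed of each of lid, jar below 0.03 m/s); the arm keeps its last pose, push and grip.
It fails at once if the jar is lifted over 6 mm, tipped over 0.2 rad or twisted over 0.3 rad on the slab (z of jar in the frame of slab above 0.024 m or angle between jar's own z axis and vertical above 0.2 rad or angle between the x axis of jar and the x axis of slab, either way round above 0.3 rad).
It fails at once if the board is dropped onto its place (faster than 0.4 m/s within 30 mm of home) (horizontal distance between board and slab below 0.05 m and z of board in the frame of slab below 0.048 m and linear speed of board above 0.4 m/s).
It fails at once if the lid is turned on into the next threads (more than about 115 degrees while still on the neck) (x of lid_edge in the frame of jar below -0.012 m and z of lid in the frame of jar below 0.076 m).
It fails at once if a gouge, the mallet or the carved panel is shifted more than 30 mm (distance of any of gouge_a, gouge_b, mallet, panel from where it was at the start of the episode above 0.03 m).
It also fails if it takes over 53 s, if anything falls off the work surface, if the arm or the gripper's body presses on something with over 40 N, if the wrist force passes 120 N, or if a joint passes its speed limit or range.

## Working session

There is one attempt and no reset: what is moved stays moved. The work goes in short steps, Python scripts to look and compute and a shell command to move; the robot and the scene stay as the last step left them, time stands still between calls to the robot, and variables do not carry over. Pictures are saved under pics/ and viewed, at most 10 in all, crops included, and the job is handed in when it is done.

```bash
mkdir -p pics
cat > h.py <<'E'
import numpy as np, cv2
from station import ctrl
def shot(name,fn=None):
    c=ctrl.camera(name)
    if fn: cv2.imwrite('pics/'+fn,c['img'])
    return c
def cal(c): return np.array(c['intrinsics']),float(c['k1']),np.array(c['R']),np.array(c['t'])
def proj(c,X):
    K,k,R,t=cal(c); p=np.atleast_2d(X)@R.T+t; s=p[:,:2]/p[:,2:]
    s=s*(1+k*(s**2).sum(1,keepdims=True)); return s@K[:2,:2].T+K[:2,2]
def unproj(c,uv,z):
    K,k,R,t=cal(c)
    s=cv2.undistortPoints(np.array(uv,float).reshape(-1,1,2),K,np.array([k,0,0,0]))[:,0]
    d=np.c_[s,np.ones(len(s))]@R; o=-R.T@t
    return o+d*((z-o[2])/d[:,2])[:,None]
E
python3 - <<'E'
from h import *
for n in('top','side'):
    c=shot(n,n+'1.png'); K,k,R,t=cal(c); print(n,-R.T@t,K[0,0],k)
o=ctrl.get_obs(); print(ctrl.tcp_to_grasp,o['ee_pos'],o['eef_rot'],o['grip_width'])
E
```

```text
top [0.46191437 0.00304446 1.39563153] 468.9970392283977 -0.04117071344119535
side [0.30279256 1.02296431 1.13643226] 507.0795930621433 -0.01988401204512158
0.1804 [ 0.15030234 -0.52902858  0.4041568 ] [-3.14056983e+00 -3.23530085e-05  2.76822661e-01] 0.09383086180326158
```

View pics/top1.png

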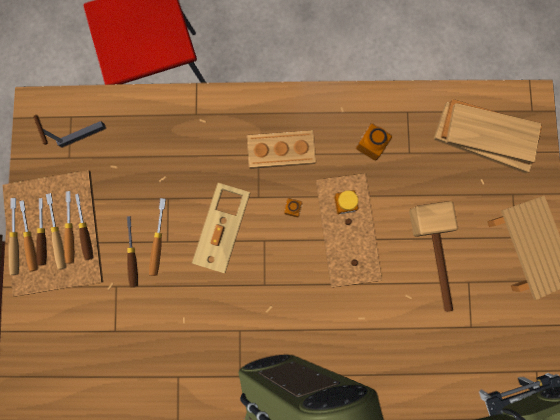

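View pics/side1.png

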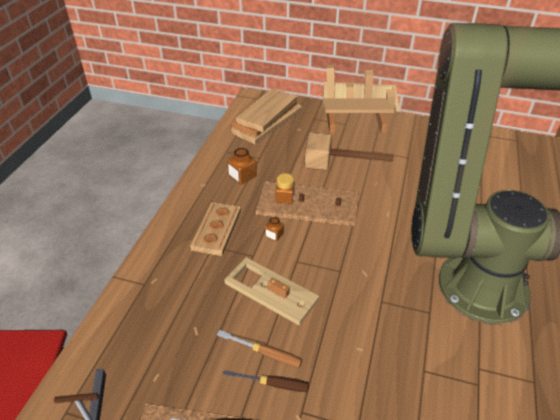

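Top view: jar candidates are the amber jars at (374,142) large and open, (292,206) small, and (347,201) medium with a brass lid, on the slab. The lidded one on the slab fits (middle-sized, next to two dogs at (348,222) and (354,263)). The board is at (221,227) with its window at the far end. The tray at (281,149) is only similar. I'll confirm this in one crop.

Run:
```python
from h import *
t=cv2.imread('pics/top1.png');s=cv2.imread('pics/side1.png')
a=cv2.resize(t[165:295,185:395],None,fx=3.8,fy=3.8,interpolation=cv2.INTER_CUBIC)[:494]
cv2.imwrite('pics/c1.png',a)
b=cv2.resize(s[165:325,215:365],None,fx=3.7,fy=3.7,interpolation=cv2.INTER_CUBIC)
cv2.imwrite('pics/c2.png',b); print(a.shape,b.shape)
```

```text
(494, 798, 3) (592, 555, 3)
```

View pics/c1.png

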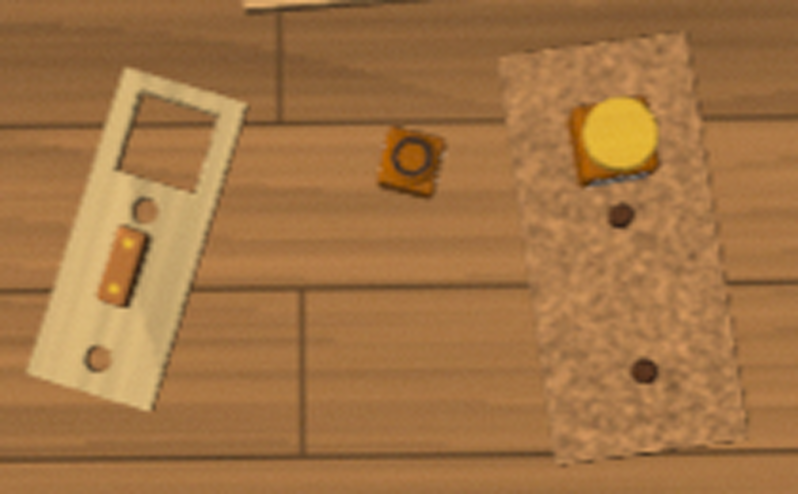

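View pics/c2.png

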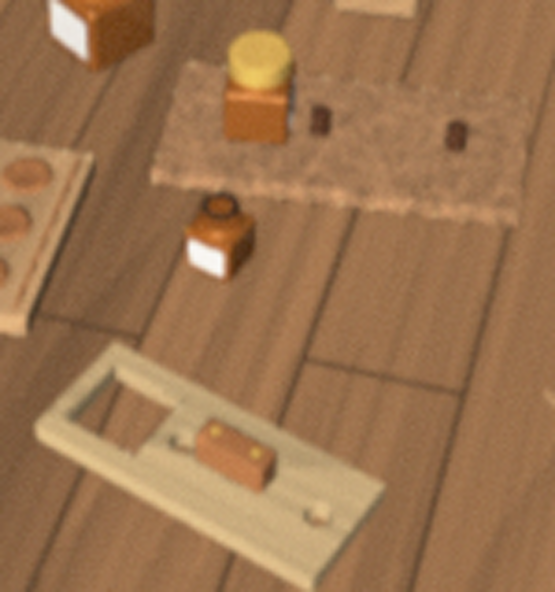

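Confirmed: the lidded medium jar at (348,200) stands on the slab by its two dogs. The board lies at (221,227), with its grip bar at (217,235). Next I fit the poses.

```bash
cat >> h.py <<'E'
from scipy.optimize import least_squares
def fit(c,L,uv,zb):
    """planar pose (x,y,yaw) of local points L (z above origin plane zb) from pixels"""
    L=np.array(L,float);uv=np.array(uv,float)
    def W(p):
        C,S=np.cos(p[2]),np.sin(p[2]);return np.c_[p[0]+C*L[:,0]-S*L[:,1],p[1]+S*L[:,0]+C*L[:,1],zb+L[:,2]]
    g=unproj(c,uv,zb).mean(0)
    r=min((least_squares(lambda p:(proj(c,W(p))-uv).ravel(),[g[0],g[1],a],loss='soft_l1') for a in(-2,-1,0,1,2,3)),key=lambda r:r.cost)
    return r.x,np.round(proj(c,W(r.x))-uv,1)
E
python3 - <<'E'
from h import *
np.set_printoptions(precision=4,suppress=True)
T=lambda a:(np.array(a)+.5)/3.8-.5+[185,165]
S=lambda a:(np.array(a)+.5)/3.7-.5+[215,165]
ct=shot('top');cs=shot('side')
bt=[(.125,.05,.018),(.125,-.05,.018),(-.125,-.05,.018),(-.125,.05,.018)]
hol=[(-.098,0,.018),(.022,0,.018),(-.025,0,.05)]
print('board top',*fit(ct,bt+hol,T([(126,68),(246,102),(153,410),(28,374),(98,358),(145,210),(123,265)]),0))
print('board side',*fit(cs,bt+hol[:2],S([(37,430),(117,345),(384,487),(313,588-8),(319,514),(182,441)]) if 0 else S([(38,428),(117,345),(384,487),(313,580),(319,512),(182,440)]),0))
sl=[(.16,.075,.018),(.16,-.075,.018),(-.16,-.075,.018),(-.16,.075,.018)]
dg=[(.022,0,.044),(-.098,0,.044)]
print('slab top',*fit(ct,sl+dg,T([(500,57),(685,33),(746,439),(557,464),(621,214),(645,370)]),0))
print('slab side',*fit(cs,sl+dg,S([(153,178),(188,63),(528,98),(517,212),(321,108),(457,124)]),0))
print('lid',unproj(ct,T([(620,133)]),.102),unproj(cs,S([(261,51)]),.102))
E
```

```text
board top [ 0.5711  0.189  -0.2983] [[-0.3 -0.4]
 [ 0.1 -0. ]
 [-0.4  0.3]
 [-0.1 -0.1]
 [ 0.5  0.2]
 [ 0.3 -0.1]
 [-0.2  0. ]]
board side [ 0.5685  0.1896 -0.3036] [[-0.7 -0.9]
 [-0.8 -0.6]
 [ 0.5 -0.3]
 [ 0.2  0.1]
 [-0.   0.8]
 [ 0.6  0.5]]
slab top [ 0.5604 -0.1857  0.1177] [[-0.7 -0.4]
 [ 0.3 -0.5]
 [ 0.7  0.1]
 [-0.6  0.3]
 [ 0.3  0. ]
 [-0.   0.3]]
slab side [ 0.5584 -0.1864  0.1383] [[-0.4 -1.4]
 [-1.9 -0.1]
 [ 0.3 -0. ]
 [ 1.4  0.2]
 [-0.1  0.5]
 [ 0.2  0. ]]
lid [[ 0.6367 -0.1753  0.102 ]] [[ 0.6342 -0.1785  0.102 ]]
```

```bash
cat > to.py <<'E'
# usage: to.py x y zgrasp yaw -> row from the present pose to a tool-down pose
import sys; from h import *
from scipy.spatial.transform import Rotation as Ro
x,y,z,w=map(float,sys.argv[1:5]); o=ctrl.get_obs()
R0=Ro.from_euler('xyz',o['eef_rot']); R1=Ro.from_euler('xyz',[np.pi,0,w])
d=np.array([x,y,z+ctrl.tcp_to_grasp])-o['ee_pos']
print('row',np.round(R0.inv().apply(d)*100,2),np.round((R0.inv()*R1).as_rotvec(),3))
g=o['ee_pos']+R0.apply([0,0,ctrl.tcp_to_grasp])
print('t',round(o['time_s'],2),'grasp',np.round(g,4),'rpy',np.round(o['eef_rot'],3),'F',np.round(o['force'],1),'w',round(o['grip_width'],4),'gf',np.round(o['grip_force'],1),'q6',round(o['qpos'][5],2))
E
python3 to.py 0.546 0.1964 0.14 -0.30
```

```text
row [ 57.89 -58.96   8.43] [-0.001  0.     0.577]
t 0.2 grasp [ 0.1503 -0.5289  0.2239] rpy [-3.141 -0.     0.277] F [-0.7 -0.6 -0. ] w 0.094 gf 0.0 q6 -0.07
```

```bash
python3 -m jog '[[57.9,-59,8.4,0,0,0.577],[57.9,-59,8.4,0,0,0.577],[57.9,-59,8.4,0,0,0.577],[57.9,-59,8.4,0,0,0.577],[57.9,-59,8.4,0,0,0.577],[57.9,-59,8.4,0,0,0.577],[57.9,-59,8.4,0,0,0.577],[57.9,-59,8.4,0,0,0.577]]' 60; python3 to.py 0.546 0.1964 0.14 -0.30
```

```text
time_s: 1.0
ee_pos: [0.3389, -0.1822, 0.3648]
eef_rot: [3.141, -0.001, -0.301]
force: [0.3, -0.4, -0.3]
grip_width: 0.0562
grip_force: 0.0
row [  8.56 -42.3    4.43] [ 0.    -0.001 -0.001]
t 1.0 grasp [ 0.339  -0.1823  0.1844] rpy [ 3.141e+00 -1.000e-03 -3.010e-01] F [ 0.3 -0.4 -0.3] w 0.0562 gf 0.0 q6 1.28
```

```bash
python3 -m jog '[[8.6,-42.3,4.4,0,0,0],[8.6,-42.3,4.4,0,0,0],[8.6,-42.3,4.4,0,0,0],[8.6,-42.3,4.4,0,0,0],[8.6,-42.3,4.4,0,0,0],[8.6,-42.3,4.4,0,0,0],[8.6,-42.3,4.4,0,0,0],[8.6,-42.3,4.4,0,0,0]]'; python3 to.py 0.546 0.1964 0.14 -0.30
```

```text
time_s: 1.8
ee_pos: [0.5302, 0.1671, 0.3238]
eef_rot: [3.142, 0.0, -0.3]
force: [1.6, -0.9, -0.2]
grip_width: 0.0559
grip_force: 0.0
row [ 0.64 -3.27  0.34] [0. 0. 0.]
t 1.8 grasp [0.5302 0.1671 0.1434] rpy [ 3.142  0.    -0.3  ] F [ 1.6 -0.9 -0.2] w 0.0559 gf 0.0 q6 2.11
```

```bash
python3 -m jog '[[0.6,-3.3,0.3,0,0,0],[0.6,-3.3,0.3,0,0,0],[0.6,-3.3,4,0,0,0],[0.6,-3.3,7,0,0,0],[0.6,-3.3,9,0,0,0],[0.6,-3.3,10.3,0,0,0],[0.6,-3.3,10.3,0,0,0],[0.6,-3.3,10.3,0,0,0]]'; python3 to.py 0.546 0.1964 0.04 -0.30
```

```text
time_s: 2.6
ee_pos: [0.5453, 0.1945, 0.2221]
eef_rot: [-3.141, -0.001, -0.3]
force: [0.3, 0.5, 0.9]
grip_width: 0.0564
grip_force: 0.0
row [ 0.01 -0.2   0.17] [-0.    -0.001 -0.   ]
t 2.6 grasp [0.5455 0.1945 0.0417] rpy [-3.141e+00 -1.000e-03 -3.000e-01] F [0.3 0.5 0.9] w 0.0564 gf 0.0 q6 2.15
```

```bash
python3 -m jog '[[0,-0.2,0.1,0,0,0],[0,-0.2,0.1,0,0,0],[0,-0.2,0.1,0,0,0],[0,-0.2,0.1,0,0,0],[0,-0.2,0.1,0,0,0],[0,-0.2,0.1,0,0,0],[0,-0.2,0.1,0,0,0],[0,-0.2,0.1,0,0,0]]' 0 60; python3 -m jog '[[0,0,-1,0,0,0],[0,0,-2.5,0,0,0],[0,0,-4.5,0,0,0],[0,0,-7,0,0,0],[0,0,-10,0,0,0],[0,0,-12,0,0,0],[0,0,-13,0,0,0],[0,0,-13,0,0,0]]'; python3 to.py 0.53 -0.189 0.175 0.125;  python3 - <<'E'
from h import *
t=shot('top','top2.png')['img'];s=shot('side','side2.png')['img']
a=cv2.resize(t[120:320,120:420],None,fx=1.3,fy=1.3);b=cv2.resize(s[120:380,150:450],None,fx=1.3,fy=1.3)
b=cv2.resize(s[150:350,150:450],None,fx=1.3,fy=1.3)
cv2.imwrite('pics/c3.png',np.vstack([a,b]))
E
```

```text
time_s: 3.4
ee_pos: [0.5457, 0.1966, 0.2205]
eef_rot: [-3.141, -0.0, -0.3]
force: [-2.1, -1.0, 5.5]
grip_width: 0.0233
grip_force: 60.0
time_s: 4.2
ee_pos: [0.5457, 0.1966, 0.3518]
eef_rot: [-3.14, -0.002, -0.3]
force: [-0.1, 0.1, -3.0]
grip_width: 0.0237
grip_force: 60.0
row [ 9.9  37.3  -0.39] [-0.001 -0.002 -0.425]
t 4.2 grasp [0.5461 0.1967 0.1714] rpy [-3.14e+00 -2.00e-03 -3.00e-01] F [-0.1  0.1 -3. ] w 0.0237 gf 60.0 q6 2.15
```

View pics/c3.png

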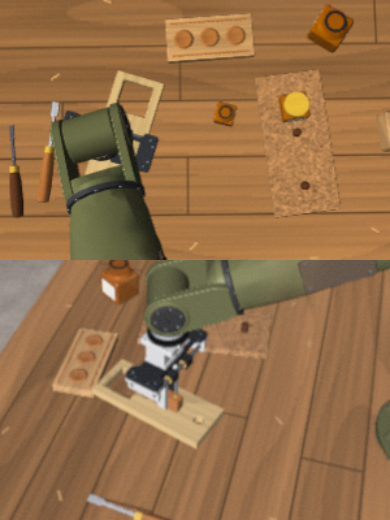

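The bar is gripped, and the board hangs level in the side view. I carry it over the slab at a height clear of the lid.

```bash
python3 -m jog '[[0.4,1.4,-0.4,0,0,-0.02],[1.2,4.5,-0.4,0,0,-0.05],[2.2,8.5,-0.4,0,0,-0.1],[3.3,12.5,-0.4,0,0,-0.15],[4.4,16.5,-0.4,0,0,-0.2],[5.5,20.5,-0.4,0,0,-0.25],[6.5,24.5,-0.4,0,0,-0.3],[7.5,28,-0.4,0,0,-0.34]]'; python3 to.py 0.5347 -0.189 0.175 0.125
```

```text
time_s: 5.1
ee_pos: [0.534, -0.0949, 0.3529]
eef_rot: [-3.141, 0.002, 0.041]
force: [1.1, 1.6, -2.5]
grip_width: 0.0236
grip_force: 60.0
row [-0.32  9.4  -0.25] [-0.001  0.002 -0.084]
t 5.1 grasp [ 0.5337 -0.0949  0.1725] rpy [-3.141e+00  2.000e-03  4.100e-02] F [ 1.1  1.6 -2.5] w 0.0236 gf 60.0 q6 1.29
```

```bash
python3 -m jog '[[-0.1,3.5,-0.2,0,0,-0.03],[-0.2,6,-0.2,0,0,-0.06],[-0.3,8,-0.2,0,0,-0.084],[-0.3,9.1,-0.2,0,0,-0.084],[-0.3,9.4,-0.2,0,0,-0.084],[-0.3,9.4,-0.2,0,0,-0.084],[-0.3,9.4,-0.2,0,0,-0.084],[-0.3,9.4,-0.2,0,0,-0.084]]'; python3 to.py 0.5347 -0.189 0.175 0.125;  python3 - <<'E'
from h import *
t=shot('top','top3.png')['img'];s=shot('side','side3.png')['img']
a=cv2.resize(t[160:300,300:400],(400,560),interpolation=cv2.INTER_CUBIC);b=cv2.resize(s[110:250,230:330+0],(400,560),interpolation=cv2.INTER_CUBIC)
b=cv2.resize(s[115:255,235:375],(400,400),interpolation=cv2.INTER_CUBIC);b=np.vstack([b,np.zeros((160,400,3),np.uint8)])
cv2.imwrite('pics/c4.png',np.hstack([a,b]))
E
```

```text
time_s: 5.9
ee_pos: [0.5354, -0.1863, 0.3562]
eef_rot: [-3.141, 0.0, 0.125]
force: [0.0, -0.3, -2.2]
grip_width: 0.0237
grip_force: 60.0
row [-0.1   0.26  0.08] [-0.  0. -0.]
t 5.9 grasp [ 0.5354 -0.1863  0.1758] rpy [-3.141  0.     0.125] F [ 0.  -0.3 -2.2] w 0.0237 gf 60.0 q6 1.05
```

View pics/c4.png

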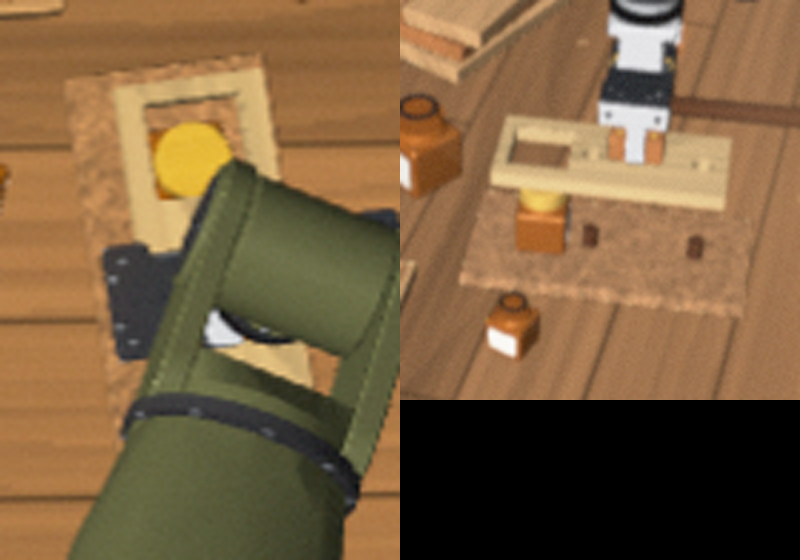

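Run:
```python
from h import *
np.set_printoptions(precision=4,suppress=True)
T=lambda a:(np.array(a)+.5)/4-.5+[300,160]
S=lambda a:(np.array(a)+.5)/(400/140)-.5+[235,115]
ct=shot('top');cs=shot('side'); w=.0325
print('top',*fit(ct,[(.125,.05,.018),(.125,-.05,.018),(.078+w,w,.018),(.078+w,-w,.018),(.078-w,w,.018)],T([(115,88),(264,69),(144,106),(236,94),(162,199)]),.1355))
print('side',*fit(cs,[(.125,-.05,.018),(.125,.05,.018),(-.125,-.05,.018),(-.125,.05,.018),(-.098,0,.018),(.022,0,.018),(.078+w,-w,.018),(.078-w,-w,.018)],S([(106,116),(92,180),(332,138),(326,193),(304,162),(190,154),(116,130),(173,139)]),.1355))
# dogs by dark-blob centroid, first pictures
for n,c,pts in(('top',ct,[(348,221),(354,262)]),('side',cs,[(301,197),(338,201)])):
    im=cv2.imread(f'pics/{n}1.png').astype(int).sum(2)
    for u,v in pts:
        p=im[v-6:v+8,u-6:u+7];m=np.clip(np.median(p)*.7-p,0,None);yy,xx=np.mgrid[v-6:v+8,u-6:u+7]
        q=(m*xx).sum()/m.sum(),(m*yy).sum()/m.sum(); print(n,q,unproj(c,[q],.042 if n=='top' else .033))
```

```text
top [ 0.5613 -0.1832  0.1273] [[ 0.1  0.1]
 [-0.4 -0.2]
 [ 0.1 -0. ]
 [ 1.  -0.3]
 [-0.7  0.6]]
side [ 0.559  -0.1824  0.1663] [[-0.6  1.1]
 [-0.  -1.4]
 [-0.8 -0.4]
 [ 0.6  0.8]
 [-0.1  0.5]
 [ 0.9  0.2]
 [-0.3 -0. ]
 [ 0.3 -1.6]]
top (np.float64(348.09356041974087), np.float64(221.7136005902607)) [[ 0.5803 -0.1827  0.042 ]]
top (np.float64(354.3796302804527), np.float64(262.42974625711673)) [[ 0.4629 -0.1976  0.042 ]]
side (np.float64(301.57042072857877), np.float64(197.08324781939456)) [[ 0.5789 -0.1827  0.033 ]]
side (np.float64(338.2825618945102), np.float64(201.1689989235737)) [[ 0.4601 -0.1979  0.033 ]]
```

```bash
python3 to.py 0.5338 -0.189 0.092 0.127; python3 -m jog '[[-0.2,0.25,0,0,0,-0.002],[-0.2,0.25,1.5,0,0,-0.002],[-0.2,0.25,3,0,0,-0.002],[-0.2,0.25,4.5,0,0,-0.002],[-0.2,0.25,6,0,0,-0.002],[-0.2,0.25,7.5,0,0,-0.002],[-0.2,0.25,8.4,0,0,-0.002],[-0.2,0.25,8.4,0,0,-0.002]]'; python3 to.py 0.5338 -0.189 0.092 0.127;  python3 - <<'E'
from h import *
t=shot('top','top4.png')['img'];s=shot('side','side4.png')['img']
a=cv2.resize(t[170:270,310:385],(400,533),interpolation=cv2.INTER_CUBIC)
b=cv2.resize(s[140:240,250:365],(400,348),interpolation=cv2.INTER_CUBIC);b=np.vstack([b,np.zeros((185,400,3),np.uint8)])
cv2.imwrite('pics/c5.png',np.hstack([a,b]))
E
```

```text
row [-0.18  0.2   8.39] [ 0.    -0.    -0.003]
t 6.1 grasp [ 0.5354 -0.1868  0.1759] rpy [ 3.142 -0.     0.124] F [ 0.2  0.6 -2.3] w 0.0238 gf 60.0 q6 1.05
time_s: 6.9
ee_pos: [0.5334, -0.1899, 0.2712]
eef_rot: [-3.141, 0.002, 0.126]
force: [0.2, -0.1, -2.5]
grip_width: 0.0237
grip_force: 60.0
row [ 0.05 -0.08 -0.12] [-0.001  0.002 -0.001]
t 6.9 grasp [ 0.5331 -0.1897  0.0908] rpy [-3.141e+00  2.000e-03  1.260e-01] F [ 0.2 -0.1 -2.5] w 0.0237 gf 60.0 q6 1.04
```

View pics/c5.png

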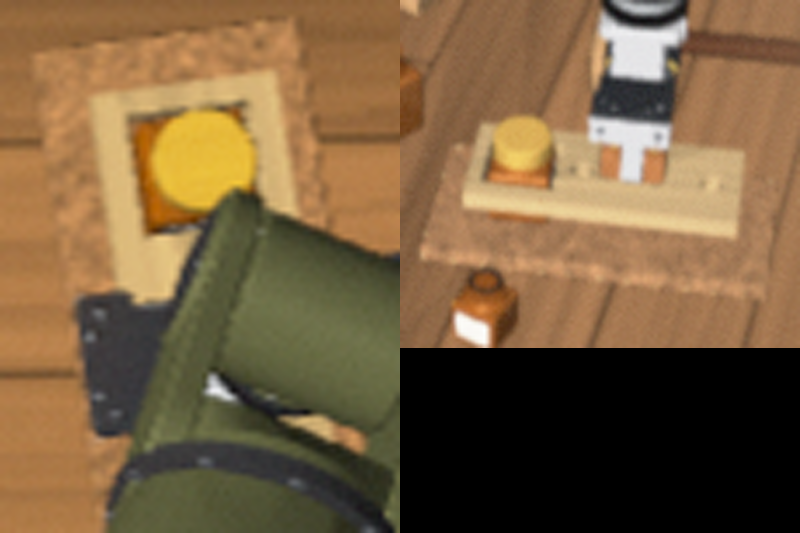

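```bash
python3 -m jog '[[0.05,-0.05,0.2,0,0,0],[0.05,-0.05,0.4,0,0,0],[0.05,-0.05,0.6,0,0,0],[0.05,-0.05,0.8,0,0,0],[0.05,-0.05,1.0,0,0,0],[0.05,-0.05,1.2,0,0,0],[0.05,-0.05,1.2,0,0,0]]'; python3 to.py 0.5338 -0.189 0.058 0.127
```

```text
time_s: 7.7
ee_pos: [0.534, -0.1893, 0.2599]
eef_rot: [-3.141, 0.0, 0.126]
force: [0.7, 0.7, -3.1]
grip_width: 0.0241
grip_force: 60.0
row [-0.02 -0.03  2.15] [-0.     0.    -0.001]
t 7.7 grasp [ 0.534  -0.1893  0.0795] rpy [-3.141  0.     0.126] F [ 0.7  0.7 -3.1] w 0.0241 gf 60.0 q6 1.04
```

```bash
python3 -m jog '[[0,0,0.15,0,0,0],[0,0,0.3,0,0,0],[0,0,0.45,0,0,0],[0,0,0.6,0,0,0],[0,0,0.6,0,0,0]]'; python3 to.py 0.5338 -0.189 0.058 0.127
```

```text
time_s: 8.2
ee_pos: [0.5341, -0.1894, 0.2541]
eef_rot: [3.141, -0.0, 0.126]
force: [1.3, -2.7, -2.6]
grip_width: 0.0232
grip_force: 60.0
row [-0.02 -0.05  1.57] [ 0.    -0.    -0.001]
t 8.2 grasp [ 0.5342 -0.1895  0.0737] rpy [ 3.141 -0.     0.126] F [ 1.3 -2.7 -2.6] w 0.0232 gf 60.0 q6 1.04
```

```bash
python3 -m jog '[[0,0.04,0.2,0,0,0],[0,0.04,0.4,0,0,0],[0,0.04,0.6,0,0,0],[0,0.04,0.8,0,0,0],[0,0.04,0.8,0,0,0]]'; python3 to.py 0.5338 -0.189 0.058 0.127
```

```text
time_s: 8.7
ee_pos: [0.5341, -0.1897, 0.2459]
eef_rot: [-3.141, 0.0, 0.126]
force: [1.1, -2.8, -4.0]
grip_width: 0.0233
grip_force: 60.0
row [-0.02 -0.07  0.75] [-0.     0.    -0.001]
t 8.7 grasp [ 0.534  -0.1897  0.0655] rpy [-3.141  0.     0.126] F [ 1.1 -2.8 -4. ] w 0.0233 gf 60.0 q6 1.04
```

Sliding freely over the dogs. I lower the last 7.5 mm.

```bash
python3 -m jog '[[0,0.03,0.2,0,0,0],[0,0.03,0.4,0,0,0],[0,0.03,0.55,0,0,0],[0,0.03,0.65,0,0,0],[0,0.03,0.72,0,0,0],[0,0.03,0.78,0,0,0],[0,0.03,0.78,0,0,0]]'; python3 to.py 0.5338 -0.189 0.058 0.127
```

```text
time_s: 9.4
ee_pos: [0.5341, -0.1899, 0.2384]
eef_rot: [-3.142, -0.0, 0.126]
force: [-0.6, 0.6, -0.7]
grip_width: 0.0234
grip_force: 60.0
row [-0.02 -0.1   0.  ] [-0.    -0.    -0.001]
t 9.4 grasp [ 0.5341 -0.1899  0.058 ] rpy [-3.142 -0.     0.126] F [-0.6  0.6 -0.7] w 0.0234 gf 60.0 q6 1.04
```

```bash
python3 -m jog '[[0,0,0.05,0,0,0],[0,0,0.1,0,0,0],[0,0,0.1,0,0,0]]'; python3 to.py 0.5338 -0.189 0.058 0.127;  python3 -m jog '[[0,0,0,0,0,0],[0,0,0,0,0,0],[0,0,0,0,0,0],[0,0,0,0,0,0],[0,0,0,0,0,0],[0,0,0,0,0,0]]' 60; python3 to.py 0.5338 -0.189 0.058 0.127
```

```text
time_s: 9.7
ee_pos: [0.5341, -0.1899, 0.2384]
eef_rot: [3.142, -0.0, 0.126]
force: [-6.5, 2.4, 11.0]
grip_width: 0.0237
grip_force: 60.0
row [-0.02 -0.1   0.  ] [ 0.    -0.    -0.001]
t 9.7 grasp [ 0.5342 -0.1899  0.058 ] rpy [ 3.142 -0.     0.126] F [-6.5  2.4 11. ] w 0.0237 gf 60.0 q6 1.04
time_s: 10.3
ee_pos: [0.5342, -0.19, 0.2374]
eef_rot: [-3.142, -0.0, 0.126]
force: [0.5, -0.1, 0.3]
grip_width: 0.0566
grip_force: 0.0
row [-0.02 -0.1  -0.1 ] [-0.    -0.    -0.001]
t 10.3 grasp [ 0.5342 -0.19    0.057 ] rpy [-3.142 -0.     0.126] F [ 0.5 -0.1  0.3] w 0.0566 gf 0.0 q6 1.04
```

```bash
python3 -m jog '[[0,0,-1,0,0,0],[0,0,-4,0,0,0],[0,0,-8,0,0,0],[0,0,-11,0,0,0],[0,0,-12,0,0,0],[0,0,-12,0,0,0],[0,0,-12,0,0,0],[0,0,-12,0,0,0]]' ; python3 -m jog '[[0,0,0,0,0,0],[0,0,0,0,0,0]]' 100; python3 to.py 0.6355 -0.1765 0.16 -0.6
python3 - <<'E'
from h import *
c=shot('top','top5.png');t=c['img'];s=shot('side','side5.png')['img']
a=cv2.resize(t[170:270,310:385],(400,533),interpolation=cv2.INTER_CUBIC)
b=cv2.resize(s[140:240,250:365],(400,348),interpolation=cv2.INTER_CUBIC);b=np.vstack([b,np.zeros((185,400,3),np.uint8)])
cv2.imwrite('pics/c6.png',np.hstack([a,b]))
h=cv2.cvtColor(t,cv2.COLOR_BGR2HSV)
m=((h[...,0]>22)&(h[...,0]<33)&(h[...,1]>170)&(h[...,2]>150)).astype(np.uint8);m[:170]=0;m[240:]=0;m[:,:320]=0;m[:,380:]=0
cs,_=cv2.findContours(m,cv2.RETR_EXTERNAL,cv2.CHAIN_APPROX_NONE);k=max(cs,key=cv2.contourArea)
q,r=cv2.minEnclosingCircle(k);print(q,r,unproj(c,[q],.102))
E
```

```text
time_s: 11.1
ee_pos: [0.534, -0.19, 0.3557]
eef_rot: [-3.14, 0.002, 0.126]
force: [0.1, -0.1, -1.1]
grip_width: 0.0568
grip_force: 0.0
time_s: 11.3
ee_pos: [0.5342, -0.19, 0.3566]
eef_rot: [-3.141, 0.001, 0.126]
force: [0.0, -0.1, 0.3]
grip_width: 0.0687
grip_force: 0.0
row [10.23 -0.07  1.61] [-0.     0.001  0.726]
t 11.3 grasp [ 0.5339 -0.1899  0.1762] rpy [-3.141e+00  1.000e-03  1.260e-01] F [ 0.  -0.1  0.3] w 0.0687 gf 0.0 q6 1.04
(349.5, 201.0) 4.924529075622559 [[ 0.63279081 -0.17999669  0.102     ]]
```

View pics/c6.png

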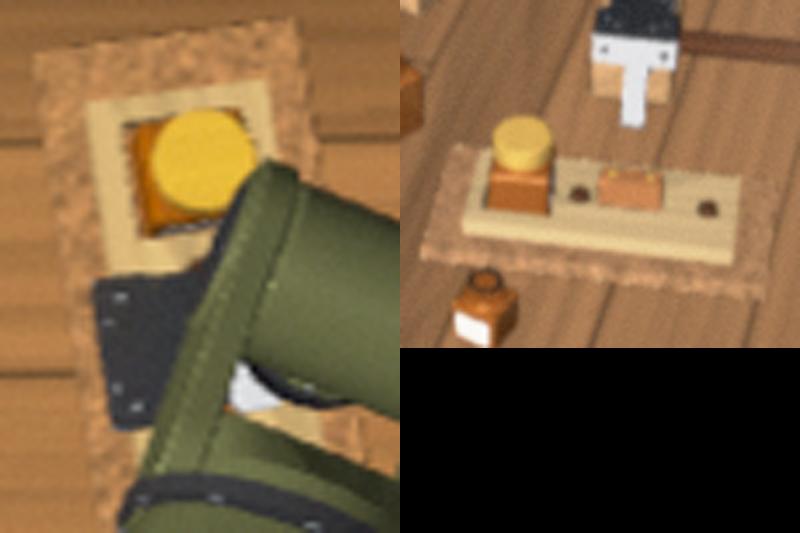

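The board is home: both dogs show through its holes at (580,193) and (707,208), and the jar sits inside the window. Next is the lid.

```bash
python3 -m jog '[[2,0,0.5,0,0,0.12],[4,0,1,0,0,0.26],[7,0,1.6,0,0,0.4],[10,0,1.6,0,0,0.55],[10.25,0,1.6,0,0,0.7],[10.25,0,1.6,0,0,0.726],[10.25,0,1.6,0,0,0.726]]' ; python3 to.py 0.6358 -0.1765 0.099 -0.6
```

```text
time_s: 12.1
ee_pos: [0.6356, -0.1772, 0.3412]
eef_rot: [3.141, 0.0, -0.597]
force: [0.1, -0.2, -0.3]
grip_width: 0.0939
grip_force: 0.0
row [-0.02 -0.07  6.18] [0.    0.    0.003]
t 12.1 grasp [ 0.6355 -0.1772  0.1608] rpy [ 3.141  0.    -0.597] F [ 0.1 -0.2 -0.3] w 0.0939 gf 0.0 q6 1.84
```

```bash
python3 -m jog '[[0,-0.07,1.5,0,0,0],[0,-0.07,3,0,0,0],[0,-0.07,4.5,0,0,0],[0,-0.07,5.5,0,0,0],[0,-0.07,6.1,0,0,0],[0,-0.07,6.1,0,0,0]]' ; python3 to.py 0.6358 -0.1765 0.099 -0.6; python3 -m jog '[[0,0,0,0,0,0],[0,0,0,0,0,0],[0,0,0,0,0,0],[0,0,0,0,0,0],[0,0,0,0,0,0],[0,0,0,0,0,0],[0,0,0,0,0,0]]' 0 15; python3 to.py 0.6358 -0.1765 0.099 -0.6
```

```text
time_s: 12.7
ee_pos: [0.6361, -0.1766, 0.2793]
eef_rot: [3.141, 0.001, -0.6]
force: [0.6, -0.9, 0.1]
grip_width: 0.0942
grip_force: 0.0
row [-0.03  0.01 -0.01] [ 0.     0.001 -0.   ]
t 12.7 grasp [ 0.6359 -0.1765  0.0989] rpy [ 3.141e+00  1.000e-03 -6.000e-01] F [ 0.6 -0.9  0.1] w 0.0942 gf 0.0 q6 1.84
time_s: 13.4
ee_pos: [0.6361, -0.1768, 0.2806]
eef_rot: [3.141, -0.0, -0.6]
force: [-2.9, -3.1, 3.0]
grip_width: 0.0539
grip_force: 15.0
row [-0.05 -0.01  0.12] [ 0. -0. -0.]
t 13.4 grasp [ 0.6361 -0.1769  0.1002] rpy [ 3.141 -0.    -0.6  ] F [-2.9 -3.1  3. ] w 0.0539 gf 15.0 q6 1.84
```

```bash
python3 -m jog '[[0,0,0,0,0,0],[0,0,0,0,0,0],[0,0,0,0,0,-0.05],[0,0,0,0,0,-0.13],[0,0,0,0,0,-0.21],[0,0,-0.02,0,0,-0.29],[0,0,-0.04,0,0,-0.37],[0,0,-0.06,0,0,-0.45]]' - 50; python3 to.py 0.6358 -0.1765 0.1 -0.6; python3 -c "
from h import *
o=ctrl.get_obs();print(o['moment'],o['qpos'])"
```

```text
time_s: 14.2
ee_pos: [0.6363, -0.1763, 0.281]
eef_rot: [-3.141, -0.0, -0.147]
force: [-1.5, -1.1, 1.9]
grip_width: 0.0534
grip_force: 50.0
row [-0.05  0.03  0.06] [-0.001  0.     0.453]
t 14.2 grasp [ 0.6363 -0.1761  0.1006] rpy [-3.141 -0.    -0.147] F [-1.5 -1.1  1.9] w 0.0534 gf 50.0 q6 1.39
[ 0.17312315  0.28344516 -0.45688306] [-3.25814223e-01  6.57198097e-01  1.29509517e+00  1.00600138e-03
  1.18931947e+00  1.39207066e+00]
```

```bash
python3 -m jog '[[0,0,-0.02,0,0,-0.1],[0,0,-0.04,0,0,-0.2],[0,0,-0.06,0,0,-0.3],[0,0,-0.08,0,0,-0.4],[0,0,-0.1,0,0,-0.5],[0,0,-0.12,0,0,-0.6],[0,0,-0.12,0,0,-0.7],[0,0,-0.12,0,0,-0.75]]'; python3 to.py 0.6358 -0.1765 0.1 -0.6; python3 -c "
from h import *
o=ctrl.get_obs();print(o['moment'])"
```

```text
time_s: 15.0
ee_pos: [0.6363, -0.1762, 0.2819]
eef_rot: [-3.141, -0.0, 0.604]
force: [0.5, -1.0, -0.3]
grip_width: 0.0537
grip_force: 50.0
row [-0.06 -0.01  0.15] [-1.000e-03 -0.000e+00  1.204e+00]
t 15.0 grasp [ 0.6364 -0.1761  0.1015] rpy [-3.141 -0.     0.604] F [ 0.5 -1.  -0.3] w 0.0537 gf 50.0 q6 0.64
[-0.19754844 -0.04624145 -0.03497283]
```

Torque has dropped to about zero, so the lid is free. I add a small margin turn and then a cautious lift.

```bash
python3 -m jog '[[0,0,0,0,0,-0.07],[0,0,0,0,0,-0.14],[0,0,-0.1,0,0,-0.14],[0,0,-0.2,0,0,-0.14],[0,0,-0.3,0,0,-0.14],[0,0,-0.4,0,0,-0.14]]'; python3 to.py 0.6358 -0.1765 0.1 -0.6; python3 -c "
from h import *
o=ctrl.get_obs();print(o['moment'])"
```

```text
time_s: 15.6
ee_pos: [0.6363, -0.1764, 0.2863]
eef_rot: [-3.141, -0.0, 0.739]
force: [-0.3, -0.7, -0.5]
grip_width: 0.0536
grip_force: 50.0
row [-0.04 -0.02  0.59] [-0.    -0.     1.339]
t 15.6 grasp [ 0.6363 -0.1764  0.1059] rpy [-3.141 -0.     0.739] F [-0.3 -0.7 -0.5] w 0.0536 gf 50.0 q6 0.51
[-0.00796078 -0.01850566 -0.01537033]
```

```bash
python3 -m jog '[[0,0,-0.4,0,0,0],[0,0,-0.9,0,0,0],[0,0,-1.5,0,0,0],[0,0,-2.2,0,0,0],[0,0,-2.9,0,0,0],[0,0,-3.3,0,0,0],[0,0,-3.5,0,0,0],[0,0,-3.5,0,0,0]]';  python3 -m jog '[[0,0,0,0,0,0],[0,0,0,0,0,0],[0,0,0,0,0,0],[0,0,0,0,0,0]]'; python3 to.py 0.6358 -0.1765 0.1 -0.6
python3 - <<'E'
from h import *
t=shot('top','top6.png')['img'];s=shot('side','side6.png')['img']
a=cv2.resize(t[170:270,310:385],(400,533),interpolation=cv2.INTER_CUBIC)
b=cv2.resize(s[120:240,240:365],(400,384),interpolation=cv2.INTER_CUBIC);b=np.vstack([b,np.zeros((149,400,3),np.uint8)])
cv2.imwrite('pics/c7.png',np.hstack([a,b]))
E
```

```text
time_s: 16.4
ee_pos: [0.6362, -0.1765, 0.3215]
eef_rot: [3.141, -0.0, 0.74]
force: [0.2, 0.6, -0.3]
grip_width: 0.0536
grip_force: 50.0
time_s: 16.8
ee_pos: [0.6362, -0.1766, 0.321]
eef_rot: [-3.141, 0.0, 0.74]
force: [-0.1, -0.0, -0.0]
grip_width: 0.0534
grip_force: 50.0
row [-0.03 -0.03  4.06] [-0.    0.    1.34]
t 16.8 grasp [ 0.6362 -0.1765  0.1406] rpy [-3.141  0.     0.74 ] F [-0.1 -0.  -0. ] w 0.0534 gf 50.0 q6 0.5
```

View pics/c7.png

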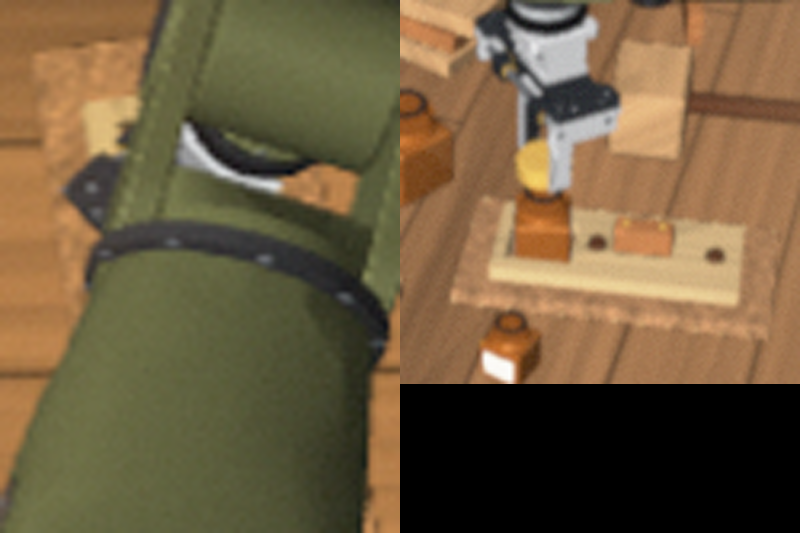

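The lid at (540,165) is held level above the open jar at (545,225). The board is home and the jar is upright.

```bash
python3 -c "
from station import ctrl
print(ctrl.hand_in())"
```

```text
the job is handed in; nothing more can be done
None
```

I handed in the job at about 17 s of robot time: the board is flat over both dogs and round the jar, and the lid is unscrewed and held level roughly 2 cm above the jar's mouth; the hand-in returned no verdict.

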